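Sound two pen holders with the pen and stand it in the clear one

TASK

A stub of pencil is jammed somewhere down one of the two black pen holders, so the pen sits shallower there than in the other. Take the pen from the maple block and sound both holders with it: each time lower it gently until you feel it bear on the bottom, press lightly for a moment and note how far it went in. Then set it down in the same way in the deeper holder and leave it standing there; never ram it or let it drop, and leave the stopper, dish and scoop alone.

Things in the scene. Friction and masses are not known exactly. Their poses are not given: they have to be found in the camera images.
- pen_center (a point): Centre of the loose pen (175 mm long, round, dark wood, brass tip and ring, 30 to 65 g), which starts upright, tip down, in the middle hole of the maple block. z axis: from tip to butt. Shaft 10 mm thick up to 94 mm above the tip, its last 4 mm bevelled; the barrel to hold is 13 mm thick, 104 to 166 mm above the tip.
- pen_tip (a point): The lower end of the pen, on its axis, 87.5 mm below the pen's centre; z axis along the pen, from tip to butt.
- block_hole (a point): Centre of the mouth of the middle one of three holes in the fixed maple block (110 mm long along its x axis, 50 mm wide, 50 mm high); point on its top face. The hole is 11.5 mm wide and 42 mm deep; the pen stands on its floor.
- holder_a_mouth (a point): Centre of the open mouth of a black pen holder, 95 mm above the counter, z up. Screwed down: round foot 80 mm wide, 10 mm high; on it an upright trumpet, 25 mm thick, 39 mm at the rim. Bore 27 mm wide at the mouth, a funnel narrowing over the top 30 mm to 13 mm, then straight. Travel from mouth to bottom unknown, 40 to 75 mm; the two differ by 8 mm or more.
- holder_b_mouth (a point): The same for the other black pen holder, of the same make and height. Either of the two may be the blocked one. In both, what lies at the bottom yields about 1 mm for each 3 N, to a stop at 7 mm; 2 to 10 N is a light press, above 15 N is ramming.
- stopper: Loose ribbed amber glass bottle stopper standing on its plug, 44 mm wide, 76 mm high; origin at the centre of its underside. Leave alone.
- tip_dish: Loose shallow round pewter tip dish, 110 mm wide, 22 mm high; origin at the centre of its underside. Leave alone.
- scoop: Loose chrome bonbon scoop: a half-round blade 85 mm long, 60 mm wide, 32 mm high, and a handle towards its -x, 175 mm long in all; origin under the middle of the blade. Leave alone.

How it is judged (in metres and radians):
On the way, in this order (a step that is already met when the one before it is completed fails the run):
1. the pen has been pressed lightly (1.5 to 15 N, for 0.2 s) on the bottom of the shallower holder (contact force between pen and stub_c0 between 1.5 and 15 N), for 0.2 s.
2. after that, the pen has been pressed lightly (1.5 to 15 N, for 0.2 s) on the bottom of the deeper holder (contact force between pen and pad_c0 between 1.5 and 15 N), for 0.2 s.
At the end, for the whole second after the job is handed in: The pen stands released and still in the deeper of the two holders, tip down and resting on the bottom of the bore, within 0.2 rad of upright; stopper, dish and scoop are within 15 mm of where they were (contact force between pen and pad_c0 above 0.1 N and contact force between the fingers and pen below 0.05 N and angle between pen_center's own z axis and vertical below 0.2 rad and linear speed of pen below 0.02 m/s); the robot touches nothing.
It fails at once if the pen is rammed (more than 15 N) on the bottom of a holder (contact force between pen and pad_c0 above 15 N or contact force between pen and stub_c0 above 15 N).
It fails at once if the pen is forced (more than 20 N) against the rim or bore of a holder (contact force between pen and holder_a above 20 N or contact force between pen and holder_b above 20 N).
It fails at once if the pen is dropped (let go and falling faster than 0.5 m/s) (contact force between the fingers and pen below 0.05 N and linear speed of pen above 0.5 m/s).
It fails at once if the stopper, the dish or the scoop is moved by more than 15 mm (distance of any of stopper, tip_dish, scoop from where it was at the start of the episode above 0.015 m).
It also fails if it takes over 64 s, if anything falls off the work surface, if the arm or the gripper's body presses on something with over 40 N, if the wrist force passes 120 N, or if a joint passes its speed limit or range.

ROBOT

A 6-joint arm with a two-finger parallel gripper is mounted at the origin on the work surface. World frame = base frame: x ahead of the robot, y to its left, z up, the work surface at z = 0. Lengths are in mm, angles in rad, forces in N, time in s.
With the tool pointing down it reaches from about 275 to 850 mm from the base axis. Payload 5.2 kg.
Tool frame: the origin (TCP) lies where the fingers leave the gripper's body, on its centre line; the fingertips stand 73 mm ahead of it and the grasp point (between the pads) lies 54 mm ahead of it; z points along the fingers, y is the line along which they close (so a half turn about z gives the same grasp; the last joint's range is limited). The gripper opens to 85 mm and grips with 20 to 120 N. Pads are 22 mm wide; open, the fingers measure 114 mm over their backs; the gripper's body (76 mm by 85 mm) begins 54 mm behind the grasp point. The pads swing forward as they close: fully open they stand 13 mm farther back than shut.
Start: joints at [0.947, 0.259, 1.535, -0, 1.348, -0.203], TCP at [224.65, 502.034, 303.91] pointing down, gripper open.
Joint ranges: [-3.14, 3.14], [-0.91, 2.08], [0.19, 2.58], [-1.22, 4.36], [0.22, 2.71], [-3.12, 3.12]. Speed limits (rad/s): [2.57, 2.57, 3.14, 3.14, 3.14, 3.14].

INTERFACE

Orientations are given as a unit quaternion [w, x, y, z].
In Python, from workcell import state, camera, get_calibration, job_done, recognise, regions_of gives the robot as it stands.
- The arm moves only by the tool apply_moves, never from a script. Its argument "series" is a list of rows, each an object of numbers: "tx", "ty", "tz": the shift along the tool's x, y, z scaled (see below); "wx", "wy", "wz": the turn, a rotation vector about the tool's x, y, z scaled (see below); "fingers": the opening in per cent of the stroke, from 0 (shut) to 100 (fully open). A call has 1 to 8 rows; each row shifts and turns the commanded pose from where the row before left it, along the tool's axes as they then stand; what a row does not reach is not made up. The controller multiplies each number of a shift by 500 mm and each number of a turn by pi/2 rad. A row lasts 1/10 s, in which the tool goes at most 50 mm and 8.59 degrees, less where a joint would pass 70% of its speed; a pose out of reach is approached as far as the arm can. A call with a number of a shift or a turn outside -1 to 1 is refused whole. A call with a gripper value outside its range is refused whole. The fingers move at their own pace and stop on an object; "newtons" is the grip in N (left out, the last holds). Time passes only in rows, so rows that do not move let the fingers close. It gives the time, the measured TCP pose, the force, the opening and the grip force at its end, in the units of the state.
- state(): the state, without advancing time (a new reading comes with each control period).
- camera(name): name is "scene" or "top" or "wrist"; returns the picture (400x640x3 uint8, red, green, blue); there is no depth.
- get_calibration(name): a dict with "fx", "fy", "cx", "cy" (pixels), "R" (3x3) and "t" (3): a world point X has camera coordinates R X + t. Camera axes: x right, y down, z forward; pixel columns grow to the right and rows downward; lengths in mm; the calibration is good to about 2 mm. A picture is of the moment at which its call begins: read the wrist's pose just before it. get_calibration takes no time and is no camera call; for the wrist camera it gives the pose at the moment of the call.
- job_done(): hands the job in; it is judged then, once.
Trained networks look in the newest picture that a camera, given by its name, has taken for a name from the list of things; names that differ only in an ending like _2 or _b are one class to them, and where a whole thing is asked for, a point or a joint stands for the part that bears it (a point fixed in the world has none). Each returns a list of dicts, best first, with "score" (0 to 1); they miss things now and then, are a little off and sometimes report something else, mostly with a low value. They report only what shows in the picture. A call takes as long as a camera call.
- recognise(query, camera): "position" ([column, row] in pixels, amid what is visible of it).
- regions_of(query, camera): "pixels" (400x640 bool, what is visible of it) and "position" ([column, row] in pixels, amid what is visible of it).
The state is a dict: "time": time; "q": joint angles; "joint_vel": joint speeds; "effort": joint torques, N m; "tool_pos": TCP position; "ee_rot": TCP orientation; "wrist_force": force on the tool from outside, world axes, zero at the start; "moment": the same for the moment, N m; "finger_gap": finger opening in mm; "finger_force": force on a finger pad.
Only numpy, scipy, OpenCV 4.12 (cv2) and the standard library are available. Lean on these libraries where they do the work, as an engineer would, in place of code of your own. Each camera call takes 0.05 s, during which the arm holds its last target. There are 200 camera calls.

## Working session

There is one attempt and no reset: what is moved stays moved. The work goes in short steps, Python scripts to look and compute and a tool call to move; the robot and the scene stay as the last step left them, time stands still between calls to the robot, and variables do not carry over. Pictures are saved under pics/ and viewed, at most 10 in all, crops included, and the job is handed in when it is done.

Besides the shell and the picture viewer there is one more tool, called after "Emit:" as a command line: name --argument value ..., lists and objects as JSON in quotes. apply_moves: Moves the arm, as the interface text tells. Shifts and turns lie within -1 to 1; 1 stands for 500 mm of shift or pi/2 rad of turn. Its arguments: {"type":"object","properties":{"series":{"type":"array","items":{"type":"object","properties":{"tx":{"type":"number","minimum":-1,"maximum":1},"ty":{"type":"number","minimum":-1,"maximum":1},"tz":{"type":"number","minimum":-1,"maximum":1},"wx":{"type":"number","minimum":-1,"maximum":1},"wy":{"type":"number","minimum":-1,"maximum":1},"wz":{"type":"number","minimum":-1,"maximum":1},"fingers":{"type":"number"}}}},"newtons":{"type":"number"}},"required":["series"]}

```bash
mkdir -p pics; ls; python3 - <<'E'
from workcell import *
import cv2,numpy as np
for c in ["scene","top"]:
    im=camera(c); cv2.imwrite(f"pics/{c}0.png",im[:,:,::-1])
    k=get_calibration(c); print(c,{a:np.round(b,3).tolist() for a,b in k.items()})
    for n in ["pen_center","block_hole","holder_a_mouth","stopper","tip_dish","scoop"]:
        print(n,[(round(r['score'],2),np.round(r['position'],1).tolist()) for r in recognise(n,c)][:4])
print(state())
E
```

```text
pics
scene {'fx': 510.021, 'fy': 510.021, 'cx': 321.096, 'cy': 197.816, 'R': [[-0.747, 0.664, -0.016], [0.454, 0.493, -0.742], [-0.485, -0.562, -0.67]], 't': [401.567, -202.189, 1342.914]}
pen_center [(0.66, [437.8, 247.8])]
block_hole [(0.69, [427.9, 284.3])]
holder_a_mouth []
stopper [(0.82, [373.0, 170.1])]
tip_dish [(0.81, [311.1, 330.7])]
scoop [(0.93, [205.8, 200.7]), (0.22, [438.8, 245.3])]
top {'fx': 432.865, 'fy': 432.865, 'cx': 313.515, 'cy': 194.908, 'R': [[0.029, -0.999, 0.017], [-0.992, -0.031, -0.126], [0.126, -0.013, -0.992]], 't': [-8.485, 587.59, 855.842]}
pen_center [(0.72, [166.8, 218.9])]
block_hole [(0.58, [180.0, 220.2])]
holder_a_mouth [(0.84, [405.5, 247.7])]
stopper [(0.72, [310.4, 296.6])]
tip_dish [(0.95, [224.0, 117.1])]
scoop [(0.62, [405.3, 150.3])]
{'time': 0.7, 'q': array([ 9.47155546e-01,  2.58544309e-01,  1.53501116e+00,  3.00141504e-05,
        1.34797129e+00, -2.02841429e-01]), 'joint_vel': array([ 8.01055288e-05, -6.33624165e-04,  4.24507423e-04, -1.68101822e-03,
       -2.31326173e-03,  1.14528033e-03]), 'effort': array([-4.70717259e-04, -4.45776880e+01, -2.90843654e+01, -3.61677457e-04,
        8.25279731e-04,  1.92353320e-05]), 'tool_pos': array([224.66455583, 502.02773449, 303.93525318]), 'ee_rot': array([-1.74004097e-07,  2.08854021e-01,  9.77946827e-01,  3.60496500e-05]), 'wrist_force': array([-0.0415419 , -1.25592279, -0.91045033]), 'moment': array([ 0.07304293, -0.00904542,  0.02552719]), 'finger_force': 0.0, 'finger_gap': 85.37842223760406}
```

View pics/scene0.png

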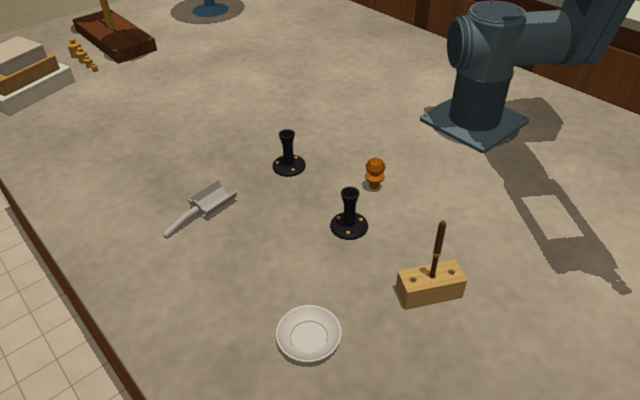

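View pics/top0.png

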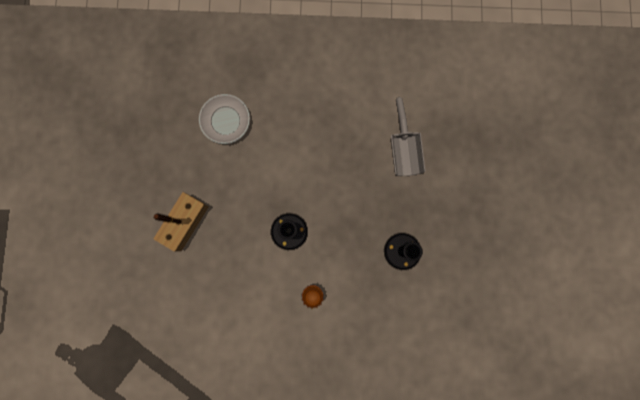

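The scene picture shows holders at (289,150) and (350,212), with the pen in the block at (437,250). In the top picture the holders are at (289,231) and (402,251) and the pen butt is at (157,217). Next I turn these into coarse positions.

```bash
cat > h.py <<'E'
from workcell import *
import cv2,numpy as np
from scipy.spatial.transform import Rotation as Rn
def ray(k,p):
    R=np.array(k['R']);t=np.array(k['t'])
    d=R.T@np.array([(p[0]-k['cx'])/k['fx'],(p[1]-k['cy'])/k['fy'],1]); return -R.T@t,d
def onz(k,p,z):
    c,d=ray(k,p); return c+d*(z-c[2])/d[2]
def proj(k,X):
    v=np.array(k['R'])@np.array(X)+np.array(k['t']); return [k['fx']*v[0]/v[2]+k['cx'],k['fy']*v[1]/v[2]+k['cy']]
def rot():
    q=state()['ee_rot']; return Rn.from_quat([q[1],q[2],q[3],q[0]]).as_matrix()
def delta(target):
    s=state(); d=rot().T@(np.array(target)-s['tool_pos']); return np.round(d/500,4)
E
python3 - <<'E'
from h import *
t=get_calibration("top");s=get_calibration("scene")
for n,k,p,z in [("A foot",t,(289.5,231),8),("B foot",t,(402.5,251),8),("A mouth s",s,(349.5,191),95),("B mouth s",s,(287,133.5),95),("hole t",t,(180,220),50),("butt t",t,(157,217),183),("butt s",s,(442,223),183),("hole s",s,(432,276),50),
 ("blk1",t,(188,206),50),("blk2",t,(168.5,237),50),("stopper",t,(312,296),40),("dish",t,(225,120),10)]:
    print(n,np.round(onz(k,p,z),1))
print("cam in tool", )
w=get_calibration("wrist"); R=np.array(w['R']); c=-R.T@np.array(w['t'])
print(np.round(rot().T@(c-state()['tool_pos']),1), np.round(R@rot(),2).tolist(), w['fx'],w['cx'],w['cy'])
print(rot().round(3))
E
```

```text
A foot [513.1  57.1   8. ]
B foot [ 478.2 -181.9    8. ]
A mouth s [510.4  55.8  95. ]
B mouth s [ 477.5 -180.7   95. ]
hole t [526.9 275.8  50. ]
butt t [522.9 276.2 183. ]
butt s [527.1 280.8 183. ]
hole s [524.9 280.8  50. ]
blk1 [555.6 261.7  50. ]
blk2 [492.3 296.4  50. ]
stopper [383.7   6.3  40. ]
dish [748.7 205.1  10. ]
cam in tool
[ 83.4  -0.8 -69.7] [[-0.0, 1.0, -0.0], [-0.95, -0.0, -0.32], [-0.32, 0.0, 0.95]] 286.9582842376903 327.0646798658533 201.55054314300799
[[-0.913  0.408  0.   ]
 [ 0.408  0.913  0.   ]
 [ 0.     0.    -1.   ]]
```

Emit:
apply_moves --series '[{"tx":-0.0915,"ty":-0.02,"fingers":50},{"tx":-0.0915,"ty":-0.02},{"tx":-0.0915,"ty":-0.02},{"tx":-0.0915,"ty":-0.02},{"tx":-0.0915,"ty":-0.02},{"tx":-0.0915,"ty":-0.02},{"tx":-0.0915,"ty":-0.02},{"tx":-0.09,"ty":-0.02}]'

```text
validation failed for argument at $.se...
```

Emit:
apply_moves --series '[{"tx":0},{"tx":0}]'

```text
validation failed for argument at $.se...
```

```bash
python3 - <<'E'
from h import *
print(state()['tool_pos'],rot().round(3).tolist(),state()['finger_gap'],state()['wrist_force'])
im=camera("wrist");k=get_calibration("wrist"); cv2.imwrite("pics/w1.png",im[:,:,::-1])
for z in (183,50): print(z,np.round(proj(k,[525,279,z]),1))
for n in ["pen_center","block_hole","holder_a_mouth"]:
    for r in regions_of(n,"wrist")[:2]:
        ys,xs=np.nonzero(r['pixels']); print(n,round(r['score'],2),np.round(r['position'],1),xs.min(),xs.max(),ys.min(),ys.max())
E
```

```text
[224.66455583 502.02773449 303.93525318] [[-0.913, 0.408, 0.0], [0.408, 0.913, 0.0], [0.0, 0.0, -1.0]] 85.37842223760406 [-0.0415419  -1.25592279 -0.91045033]
183 [256.4 521.3]
50 [276.  404.8]
block_hole 0.55 [271. 358.] 267 276 352 361
```

View pics/w1.png

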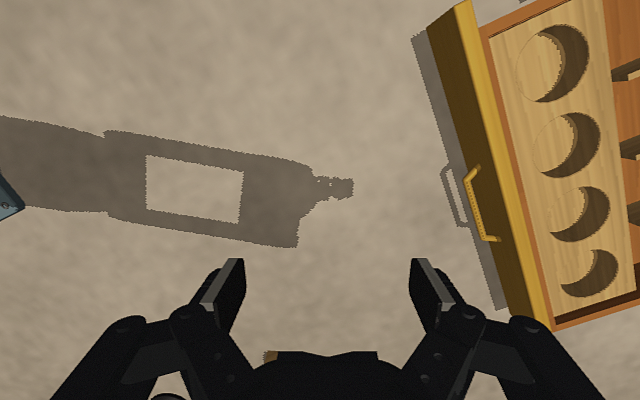

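The move was refused, so this picture is from the start pose: open fingers at (225,290) and (430,290), and no pen in view. I'll give every field in each row.

Emit:
apply_moves --series '[{"tx":-0.0915,"ty":-0.02,"tz":0,"wx":0,"wy":0,"wz":0,"fingers":50},{"tx":-0.0915,"ty":-0.02,"tz":0,"wx":0,"wy":0,"wz":0,"fingers":50},{"tx":-0.0915,"ty":-0.02,"tz":0,"wx":0,"wy":0,"wz":0,"fingers":50},{"tx":-0.0915,"ty":-0.02,"tz":0,"wx":0,"wy":0,"wz":0,"fingers":50},{"tx":-0.0915,"ty":-0.02,"tz":0,"wx":0,"wy":0,"wz":0,"fingers":50},{"tx":-0.0915,"ty":-0.02,"tz":0,"wx":0,"wy":0,"wz":0,"fingers":50},{"tx":-0.0915,"ty":-0.02,"tz":0,"wx":0,"wy":0,"wz":0,"fingers":50},{"tx":-0.09,"ty":-0.02,"tz":0,"wx":0,"wy":0,"wz":0,"fingers":50}]' --newtons 40

```text
time: 1.7
tool_pos: [526.8, 278.4, 304.0]
ee_rot: [0.0, 0.209, 0.978, 0.0]
wrist_force: [0.3, 0.9, 0.5]
finger_gap: 42.4
finger_force: 0.0
```

```bash
python3 - <<'E'
from h import *
print(state()['tool_pos'],state()['finger_gap'],state()['wrist_force'])
im=camera("wrist");k=get_calibration("wrist"); cv2.imwrite("pics/w1b.png",im[:,:,::-1])
for z in (183,50): print(z,np.round(proj(k,[525,279,z]),1))
for n in ["pen_center","block_hole"]:
    for r in regions_of(n,"wrist")[:2]:
        ys,xs=np.nonzero(r['pixels']); print(n,round(r['score'],2),np.round(r['position'],1),xs.min(),xs.max(),ys.min(),ys.max())
E
```

```text
[526.78712146 278.38719089 304.00611264] 42.4483627223954 [0.31419823 0.93164601 0.46902618]
183 [330.5 213. ]
50 [329.2 170.5]
pen_center 0.81 [328.7 201.6] 321 336 172 225
block_hole 0.72 [330.3 164.7] 304 353 123 220
block_hole 0.2 [345.8 323.2] 309 378 293 350
```

View pics/w1b.png

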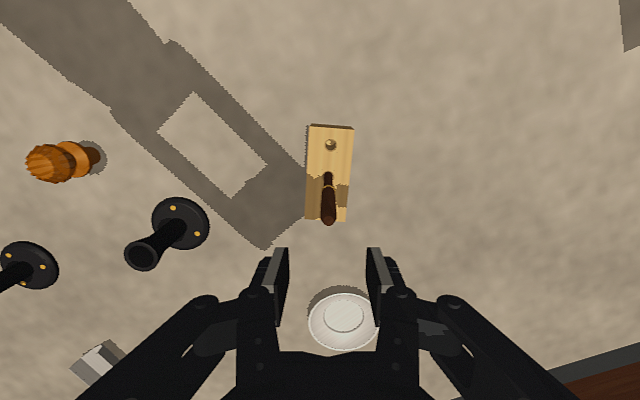

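The picture shows the pen butt at about (328,217), its foot in the block near (328,174), and one holder mouth at (141,256).

```bash
python3 - <<'E'
from h import *
k=get_calibration("wrist")
b=onz(k,(328.3,217),183); f=onz(k,(328.8,172),50); print(b,f,onz(k,(141,256.5),95),onz(k,(330.5,145),50))
print(delta([(b[0]+527)/2,(b[1]+280)/2,304]), delta([b[0],b[1],304]))
E
```

```text
[521.48614736 280.53495968 183.        ] [520.15554833 282.44936971  50.        ] [511.75243019  60.262492    95.        ] [492.92748438 296.80464565  50.        ]
[ 0.0082  0.0021 -0.0014] [ 0.0134  0.0003 -0.0014]
```

Emit:
apply_moves --series '[{"tx":0.009,"ty":0.0015,"tz":0.03,"wx":0,"wy":0,"wz":0,"fingers":50},{"tx":0,"ty":0,"tz":0.06,"wx":0,"wy":0,"wz":0,"fingers":50},{"tx":0,"ty":0,"tz":0.06,"wx":0,"wy":0,"wz":0,"fingers":50},{"tx":0,"ty":0,"tz":0.054,"wx":0,"wy":0,"wz":0,"fingers":50},{"tx":0,"ty":0,"tz":0,"wx":0,"wy":0,"wz":0,"fingers":50}]'

```text
time: 2.35
tool_pos: [518.3, 282.5, 198.1]
ee_rot: [-0.004, 0.208, 0.978, -0.002]
wrist_force: [-0.5, 0.9, 0.4]
finger_gap: 42.8
finger_force: 0.0
```

Emit:
apply_moves --series '[{"tx":0,"ty":0,"tz":0,"wx":0,"wy":0,"wz":0,"fingers":25},{"tx":0,"ty":0,"tz":0,"wx":0,"wy":0,"wz":0,"fingers":18},{"tx":0,"ty":0,"tz":0,"wx":0,"wy":0,"wz":0,"fingers":10},{"tx":0,"ty":0,"tz":0,"wx":0,"wy":0,"wz":0,"fingers":5},{"tx":0,"ty":0,"tz":0,"wx":0,"wy":0,"wz":0,"fingers":5},{"tx":0,"ty":0,"tz":0,"wx":0,"wy":0,"wz":0,"fingers":5}]' --newtons 40

```text
time: 2.95
tool_pos: [522.3, 282.5, 203.9]
ee_rot: [0.001, 0.209, 0.978, 0.001]
wrist_force: [-0.9, -0.4, 6.4]
finger_gap: 12.1
finger_force: 39.2
```

Emit:
apply_moves --series '[{"tx":0,"ty":0,"tz":-0.02,"wx":0,"wy":0,"wz":0,"fingers":5},{"tx":0,"ty":0,"tz":-0.04,"wx":0,"wy":0,"wz":0,"fingers":5},{"tx":0,"ty":0,"tz":-0.04,"wx":0,"wy":0,"wz":0,"fingers":5},{"tx":0,"ty":0,"tz":-0.05,"wx":0,"wy":0,"wz":0,"fingers":5},{"tx":0,"ty":0,"tz":-0.05,"wx":0,"wy":0,"wz":0,"fingers":5},{"tx":0,"ty":0,"tz":-0.02,"wx":0,"wy":0,"wz":0,"fingers":5},{"tx":0,"ty":0,"tz":0,"wx":0,"wy":0,"wz":0,"fingers":5},{"tx":0,"ty":0,"tz":0,"wx":0,"wy":0,"wz":0,"fingers":5}]' --newtons 40

```text
time: 3.75
tool_pos: [521.2, 282.2, 311.1]
ee_rot: [-0.001, 0.209, 0.978, -0.0]
wrist_force: [-0.5, -0.2, -0.9]
finger_gap: 11.9
finger_force: 39.0
```

```bash
python3 - <<'E'
from h import *
s=state();print(s['tool_pos'],s['wrist_force'],s['finger_gap'])
for c in ["wrist","top","scene"]:
    im=camera(c);k=get_calibration(c); cv2.imwrite(f"pics/{c}2.png",im[:,:,::-1])
    print(c)
    for r in regions_of("pen_center",c)[:1]:
        ys,xs=np.nonzero(r['pixels']); print(round(r['score'],2),np.round(r['position'],1),[(y,xs[ys==y].min(),xs[ys==y].max()) for y in sorted(set(ys))[::8]])
w=cv2.imread("pics/wrist2.png");s=cv2.imread("pics/scene2.png")
cv2.imwrite("pics/c2.png",np.vstack([w[100:400,100:500],cv2.resize(s[150:250,380:513],(400,300),interpolation=cv2.INTER_CUBIC)]))
E
```

```text
[521.18667324 282.21310059 311.11969248] [-0.52031264 -0.18907177 -0.86945161] 11.927338299050575
wrist
0.77 [326.7 280.2] [(np.int64(193), np.int64(327), np.int64(327)), (np.int64(201), np.int64(322), np.int64(332)), (np.int64(209), np.int64(322), np.int64(332)), (np.int64(217), np.int64(322), np.int64(333)), (np.int64(225), np.int64(322), np.int64(333)), (np.int64(233), np.int64(321), np.int64(333)), (np.int64(241), np.int64(318), np.int64(336)), (np.int64(249), np.int64(317), np.int64(337)), (np.int64(257), np.int64(318), np.int64(337)), (np.int64(265), np.int64(318), np.int64(338)), (np.int64(273), np.int64(317), np.int64(338)), (np.int64(281), np.int64(316), np.int64(339)), (np.int64(289), np.int64(315), np.int64(340)), (np.int64(297), np.int64(315), np.int64(340)), (np.int64(305), np.int64(314), np.int64(341)), (np.int64(313), np.int64(313), np.int64(342)), (np.int64(321), np.int64(314), np.int64(341)), (np.int64(329), np.int64(317), np.int64(338)), (np.int64(337), np.int64(321), np.int64(334))]
top
0.53 [166.8 220.6] [(np.int64(215), np.int64(156), np.int64(164))]
scene
0.67 [443.1 219.4] [(np.int64(172), np.int64(450), np.int64(450)), (np.int64(180), np.int64(449), np.int64(449)), (np.int64(198), np.int64(443), np.int64(447)), (np.int64(206), np.int64(443), np.int64(451)), (np.int64(214), np.int64(443), np.int64(448)), (np.int64(222), np.int64(441), np.int64(446)), (np.int64(230), np.int64(439), np.int64(444)), (np.int64(238), np.int64(438), np.int64(442)), (np.int64(246), np.int64(437), np.int64(441))]
```

View pics/c2.png

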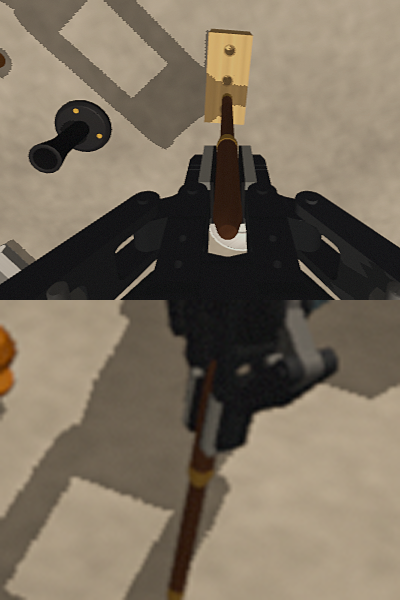

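The picture shows the pen held straight between the pads, with the tip at about (327,193). The holder mouth is at (145,257).

```bash
python3 - <<'E'
from h import *
k=get_calibration("wrist");s=state();Rt=rot()
def attool(p,z):  # intersect with tool plane z
    c,d=ray(k,p); c=Rt.T@(c-s['tool_pos']); d=Rt.T@d; return (c+d*(z-c[2])/d[2]).round(1)
print("tip",attool((327.2,194),196),"ring",attool((327.2,240),96),"butt",attool((327.3,330),21))
im=camera("wrist");r=regions_of("holder_a_mouth","wrist")
cr=cv2.resize(im[200:300,95:228],(798,600),interpolation=cv2.INTER_CUBIC)
cv2.imwrite("pics/hA.png",np.clip(cr[:,:,::-1].astype(float)*2.5,0,255).astype('uint8'))
E
```

```text
tip [  0.2  -0.4 196. ] ring [ 0.7 -0.6 96. ] butt [-1.2 -0.7 21. ]
```

View pics/hA.png

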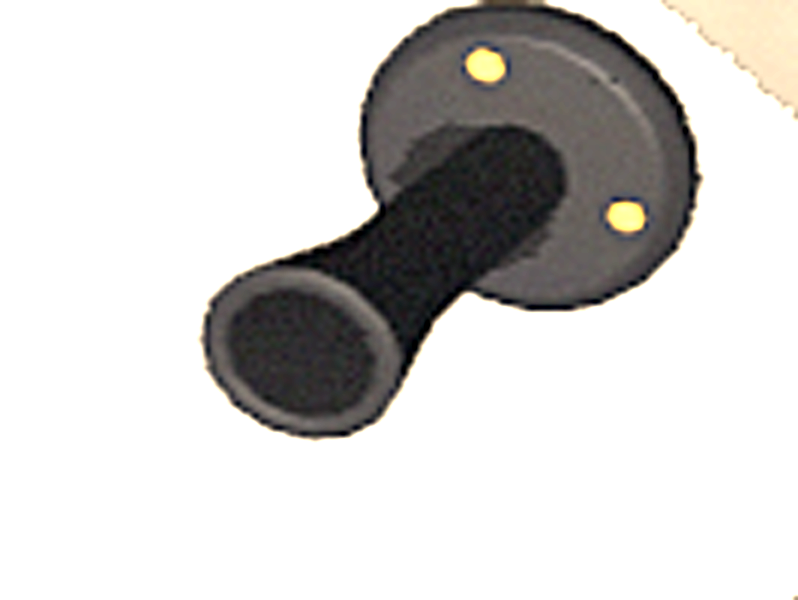

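```bash
python3 - <<'E'
from h import *
k=get_calibration("wrist")
a=onz(k,(145.6,258.3),95); print(a, delta([511,58.5,311]))
E
```

```text
[512.30148337  61.04522701  95.        ] [-0.1638 -0.4171  0.0009]
```

Emit:
apply_moves --series '[{"tx":-0.012,"ty":-0.03,"tz":0,"wx":0,"wy":0,"wz":0,"fingers":5},{"tx":-0.026,"ty":-0.067,"tz":0,"wx":0,"wy":0,"wz":0,"fingers":5},{"tx":-0.032,"ty":-0.08,"tz":0,"wx":0,"wy":0,"wz":0,"fingers":5},{"tx":-0.032,"ty":-0.08,"tz":0,"wx":0,"wy":0,"wz":0,"fingers":5},{"tx":-0.028,"ty":-0.07,"tz":0,"wx":0,"wy":0,"wz":0,"fingers":5},{"tx":-0.022,"ty":-0.06,"tz":0,"wx":0,"wy":0,"wz":0,"fingers":5},{"tx":-0.012,"ty":-0.03,"tz":0,"wx":0,"wy":0,"wz":0,"fingers":5},{"tx":0,"ty":0,"tz":0,"wx":0,"wy":0,"wz":0,"fingers":5}]'

```text
time: 4.95
tool_pos: [510.9, 55.7, 312.0]
ee_rot: [0.0, 0.211, 0.978, -0.001]
wrist_force: [0.1, 0.1, -0.8]
finger_gap: 12.2
finger_force: 39.1
```

Emit:
apply_moves --series '[{"tx":0,"ty":0,"tz":0,"wx":0,"wy":0,"wz":0,"fingers":5},{"tx":0,"ty":0,"tz":0,"wx":0,"wy":0,"wz":0,"fingers":5}]'

```text
time: 5.15
tool_pos: [511.1, 59.0, 312.0]
ee_rot: [0.0, 0.209, 0.978, 0.0]
wrist_force: [0.8, 0.4, -1.2]
finger_gap: 12.4
finger_force: 39.1
```

```bash
python3 - <<'E'
from h import *
s=state();print(s['tool_pos'],s['wrist_force'],s['finger_gap'])
im=camera("wrist");k=get_calibration("wrist");Rt=rot()
print("tip",proj(k,s['tool_pos']+Rt@np.array([0,0,196])),"mouth(511.5,59)",proj(k,[511.5,59,95]))
cr=cv2.resize(im[125:250,240:406],(797,600),interpolation=cv2.INTER_CUBIC)
cv2.imwrite("pics/hA2.png",np.clip(cr[:,:,::-1].astype(float)*2.2,0,255).astype('uint8'))
E
```

```text
[511.11962988  58.99571401 311.95938599] [ 0.77973444  0.38636896 -1.18579918] 12.350915250935579
tip [np.float64(327.4302180762961), np.float64(194.2854176640145)] mouth(511.5,59) [np.float64(327.48864631561105), np.float64(188.57125078416598)]
```

View pics/hA2.png

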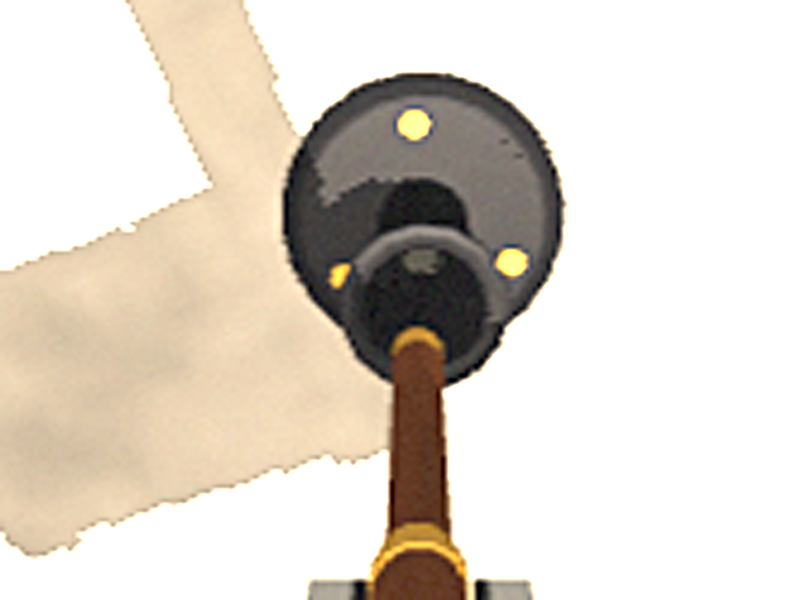

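The rim centre is at about (329,188.5) and the tip at (326.9,194.5), so a shift of 2 mm along tool y centres it. I'll do that and enter the funnel.

Emit:
apply_moves --series '[{"tx":-0.0005,"ty":0.004,"tz":0,"wx":0,"wy":0,"wz":0,"fingers":5},{"tx":0,"ty":0,"tz":0.016,"wx":0,"wy":0,"wz":0,"fingers":5},{"tx":0,"ty":0,"tz":0.02,"wx":0,"wy":0,"wz":0,"fingers":5},{"tx":0,"ty":0,"tz":0.02,"wx":0,"wy":0,"wz":0,"fingers":5},{"tx":0,"ty":0,"tz":0.02,"wx":0,"wy":0,"wz":0,"fingers":5},{"tx":0,"ty":0,"tz":0.014,"wx":0,"wy":0,"wz":0,"fingers":5},{"tx":0,"ty":0,"tz":0,"wx":0,"wy":0,"wz":0,"fingers":5},{"tx":0,"ty":0,"tz":0,"wx":0,"wy":0,"wz":0,"fingers":5}]'

```text
time: 6.0
tool_pos: [512.4, 60.2, 266.8]
ee_rot: [-0.0, 0.209, 0.978, -0.0]
wrist_force: [0.3, 0.0, -0.4]
finger_gap: 11.9
finger_force: 39.1
```

Emit:
apply_moves --series '[{"tx":0,"ty":0,"tz":0.004,"wx":0,"wy":0,"wz":0,"fingers":5},{"tx":0,"ty":0,"tz":0.004,"wx":0,"wy":0,"wz":0,"fingers":5},{"tx":0,"ty":0,"tz":0.004,"wx":0,"wy":0,"wz":0,"fingers":5},{"tx":0,"ty":0,"tz":0,"wx":0,"wy":0,"wz":0,"fingers":5},{"tx":0,"ty":0,"tz":0,"wx":0,"wy":0,"wz":0,"fingers":5}]'

```text
time: 6.5
tool_pos: [512.3, 60.3, 260.9]
ee_rot: [0.0, 0.209, 0.978, 0.0]
wrist_force: [-0.2, 0.1, 0.3]
finger_gap: 12.3
finger_force: 39.1
```

Emit:
apply_moves --series '[{"tx":0,"ty":0,"tz":0.004,"wx":0,"wy":0,"wz":0,"fingers":5},{"tx":0,"ty":0,"tz":0.004,"wx":0,"wy":0,"wz":0,"fingers":5},{"tx":0,"ty":0,"tz":0.004,"wx":0,"wy":0,"wz":0,"fingers":5},{"tx":0,"ty":0,"tz":0,"wx":0,"wy":0,"wz":0,"fingers":5},{"tx":0,"ty":0,"tz":0,"wx":0,"wy":0,"wz":0,"fingers":5}]'

```text
time: 7.0
tool_pos: [512.2, 60.2, 254.8]
ee_rot: [-0.0, 0.209, 0.978, -0.0]
wrist_force: [0.7, -0.4, -0.2]
finger_gap: 11.8
finger_force: 39.1
```

Emit:
apply_moves --series '[{"tx":0,"ty":0,"tz":0.0035,"wx":0,"wy":0,"wz":0,"fingers":5},{"tx":0,"ty":0,"tz":0.0035,"wx":0,"wy":0,"wz":0,"fingers":5},{"tx":0,"ty":0,"tz":0,"wx":0,"wy":0,"wz":0,"fingers":5},{"tx":0,"ty":0,"tz":0,"wx":0,"wy":0,"wz":0,"fingers":5}]'

```text
time: 7.4
tool_pos: [512.2, 60.2, 251.3]
ee_rot: [-0.0, 0.209, 0.978, -0.0]
wrist_force: [-0.9, -1.3, -1.1]
finger_gap: 11.9
finger_force: 39.1
```

Emit:
apply_moves --series '[{"tx":0,"ty":0,"tz":0.0035,"wx":0,"wy":0,"wz":0,"fingers":5},{"tx":0,"ty":0,"tz":0.0035,"wx":0,"wy":0,"wz":0,"fingers":5},{"tx":0,"ty":0,"tz":0,"wx":0,"wy":0,"wz":0,"fingers":5},{"tx":0,"ty":0,"tz":0,"wx":0,"wy":0,"wz":0,"fingers":5}]'

```text
time: 7.8
tool_pos: [512.2, 60.2, 247.8]
ee_rot: [-0.0, 0.209, 0.978, -0.0]
wrist_force: [-0.8, 0.1, -0.6]
finger_gap: 12.2
finger_force: 39.1
```

Emit:
apply_moves --series '[{"tx":0,"ty":0,"tz":0.0035,"wx":0,"wy":0,"wz":0,"fingers":5},{"tx":0,"ty":0,"tz":0.0035,"wx":0,"wy":0,"wz":0,"fingers":5},{"tx":0,"ty":0,"tz":0,"wx":0,"wy":0,"wz":0,"fingers":5},{"tx":0,"ty":0,"tz":0,"wx":0,"wy":0,"wz":0,"fingers":5}]'

```text
time: 8.2
tool_pos: [512.2, 60.3, 244.3]
ee_rot: [-0.0, 0.209, 0.978, -0.0]
wrist_force: [0.4, 0.9, -1.7]
finger_gap: 12.2
finger_force: 39.1
```

Emit:
apply_moves --series '[{"tx":0,"ty":0,"tz":0.0035,"wx":0,"wy":0,"wz":0,"fingers":5},{"tx":0,"ty":0,"tz":0.0035,"wx":0,"wy":0,"wz":0,"fingers":5},{"tx":0,"ty":0,"tz":0,"wx":0,"wy":0,"wz":0,"fingers":5},{"tx":0,"ty":0,"tz":0,"wx":0,"wy":0,"wz":0,"fingers":5}]'

```text
time: 8.6
tool_pos: [512.2, 60.3, 240.8]
ee_rot: [-0.0, 0.209, 0.978, -0.0]
wrist_force: [0.2, -0.2, -1.2]
finger_gap: 12.2
finger_force: 39.1
```

Emit:
apply_moves --series '[{"tx":0,"ty":0,"tz":0.0035,"wx":0,"wy":0,"wz":0,"fingers":5},{"tx":0,"ty":0,"tz":0.0035,"wx":0,"wy":0,"wz":0,"fingers":5},{"tx":0,"ty":0,"tz":0,"wx":0,"wy":0,"wz":0,"fingers":5},{"tx":0,"ty":0,"tz":0,"wx":0,"wy":0,"wz":0,"fingers":5}]'

```text
time: 9.0
tool_pos: [512.3, 60.3, 237.5]
ee_rot: [0.0, 0.209, 0.978, 0.0]
wrist_force: [-1.4, 0.0, 0.9]
finger_gap: 12.1
finger_force: 39.4
```

Emit:
apply_moves --series '[{"tx":0,"ty":0,"tz":0.003,"wx":0,"wy":0,"wz":0,"fingers":5},{"tx":0,"ty":0,"tz":0,"wx":0,"wy":0,"wz":0,"fingers":5},{"tx":0,"ty":0,"tz":0,"wx":0,"wy":0,"wz":0,"fingers":5}]'

```text
time: 9.3
tool_pos: [512.4, 60.2, 236.2]
ee_rot: [0.0, 0.209, 0.978, 0.0]
wrist_force: [-1.8, 0.4, 4.1]
finger_gap: 11.8
finger_force: 39.7
```

Emit:
apply_moves --series '[{"tx":0,"ty":0,"tz":0,"wx":0,"wy":0,"wz":0,"fingers":5},{"tx":0,"ty":0,"tz":0,"wx":0,"wy":0,"wz":0,"fingers":5},{"tx":0,"ty":0,"tz":0,"wx":0,"wy":0,"wz":0,"fingers":5},{"tx":0,"ty":0,"tz":0,"wx":0,"wy":0,"wz":0,"fingers":5}]'

```text
time: 9.7
tool_pos: [512.5, 60.2, 236.2]
ee_rot: [0.0, 0.209, 0.978, 0.0]
wrist_force: [-1.0, 1.2, 5.0]
finger_gap: 12.0
finger_force: 39.7
```

Emit:
apply_moves --series '[{"tx":0,"ty":0,"tz":-0.01,"wx":0,"wy":0,"wz":0,"fingers":5},{"tx":0,"ty":0,"tz":-0.02,"wx":0,"wy":0,"wz":0,"fingers":5},{"tx":0,"ty":0,"tz":-0.03,"wx":0,"wy":0,"wz":0,"fingers":5},{"tx":0,"ty":0,"tz":-0.03,"wx":0,"wy":0,"wz":0,"fingers":5},{"tx":0,"ty":0,"tz":-0.03,"wx":0,"wy":0,"wz":0,"fingers":5},{"tx":0,"ty":0,"tz":-0.03,"wx":0,"wy":0,"wz":0,"fingers":5},{"tx":0,"ty":0,"tz":0,"wx":0,"wy":0,"wz":0,"fingers":5},{"tx":0,"ty":0,"tz":0,"wx":0,"wy":0,"wz":0,"fingers":5}]'

```text
time: 10.5
tool_pos: [512.3, 60.2, 311.0]
ee_rot: [0.0, 0.209, 0.978, -0.0]
wrist_force: [0.5, -0.2, -0.6]
finger_gap: 11.8
finger_force: 39.1
```

```bash
python3 - <<'E'
from h import *
print(state()['tool_pos'],delta([478.5,-179.5,312]))
E
```

```text
[512.2958132   60.1963648  310.96001294] [-0.1341 -0.4652 -0.0021]
```

Emit:
apply_moves --series '[{"tx":-0.01,"ty":-0.035,"tz":0,"wx":0,"wy":0,"wz":0,"fingers":5},{"tx":-0.02,"ty":-0.07,"tz":0,"wx":0,"wy":0,"wz":0,"fingers":5},{"tx":-0.025,"ty":-0.085,"tz":0,"wx":0,"wy":0,"wz":0,"fingers":5},{"tx":-0.025,"ty":-0.085,"tz":0,"wx":0,"wy":0,"wz":0,"fingers":5},{"tx":-0.023,"ty":-0.0825,"tz":0,"wx":0,"wy":0,"wz":0,"fingers":5},{"tx":-0.02,"ty":-0.07,"tz":0,"wx":0,"wy":0,"wz":0,"fingers":5},{"tx":-0.01,"ty":-0.035,"tz":0,"wx":0,"wy":0,"wz":0,"fingers":5},{"tx":0,"ty":0,"tz":0,"wx":0,"wy":0,"wz":0,"fingers":5}]'

```text
time: 11.3
tool_pos: [477.8, -180.3, 309.6]
ee_rot: [-0.001, 0.211, 0.978, -0.0]
wrist_force: [-0.0, 0.9, -0.3]
finger_gap: 12.2
finger_force: 39.2
```

Emit:
apply_moves --series '[{"tx":0,"ty":0,"tz":0,"wx":0,"wy":0,"wz":0,"fingers":5},{"tx":0,"ty":0,"tz":0,"wx":0,"wy":0,"wz":0,"fingers":5}]'

```text
time: 11.5
tool_pos: [478.4, -176.9, 310.4]
ee_rot: [-0.001, 0.208, 0.978, 0.0]
wrist_force: [0.4, 0.7, -0.6]
finger_gap: 11.9
finger_force: 39.2
```

```bash
python3 - <<'E'
from h import *
s=state();print(s['tool_pos'],s['wrist_force'],s['finger_gap'])
im=camera("wrist");k=get_calibration("wrist");Rt=rot()
print("tip",proj(k,s['tool_pos']+Rt@np.array([0,0,196])),"mouth(478.5,-178)",proj(k,[478.5,-178,95]))
cr=cv2.resize(im[125:250,240:406],(797,600),interpolation=cv2.INTER_CUBIC)
cv2.imwrite("pics/hB2.png",np.clip(cr[:,:,::-1].astype(float)*2.2,0,255).astype('uint8'))
E
```

```text
[ 478.40287424 -176.88942786  310.36634996] [ 0.40034523  0.71663099 -0.58962478] 11.897813475639836
tip [np.float64(327.4941468712034), np.float64(194.04632532266484)] mouth(478.5,-178) [np.float64(326.4104999505872), np.float64(189.10155035377338)]
```

View pics/hB2.png

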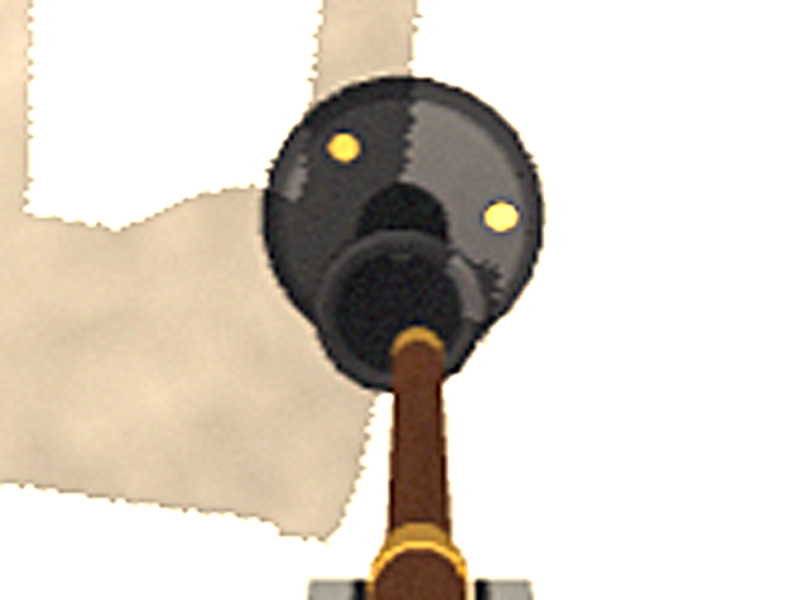

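The rim centre is at about (323.3,189.4) and the tip at (326.9,194). That puts the target TCP at about (477.8,-180.4).

Emit:
apply_moves --series '[{"tx":-0.0007,"ty":-0.0048,"tz":0,"wx":0,"wy":0,"wz":0,"fingers":5},{"tx":0,"ty":0,"tz":0,"wx":0,"wy":0,"wz":0,"fingers":5},{"tx":0,"ty":0,"tz":0,"wx":0,"wy":0,"wz":0,"fingers":5},{"tx":0,"ty":0,"tz":0,"wx":0,"wy":0,"wz":0,"fingers":5}]'

```text
time: 11.95
tool_pos: [477.9, -180.1, 311.0]
ee_rot: [0.0, 0.209, 0.978, -0.0]
wrist_force: [1.4, -0.5, -0.0]
finger_gap: 12.2
finger_force: 39.2
```

Emit:
apply_moves --series '[{"tx":0,"ty":-0.0004,"tz":0.016,"wx":0,"wy":0,"wz":0,"fingers":5},{"tx":0,"ty":0,"tz":0.02,"wx":0,"wy":0,"wz":0,"fingers":5},{"tx":0,"ty":0,"tz":0.02,"wx":0,"wy":0,"wz":0,"fingers":5},{"tx":0,"ty":0,"tz":0.02,"wx":0,"wy":0,"wz":0,"fingers":5},{"tx":0,"ty":0,"tz":0.012,"wx":0,"wy":0,"wz":0,"fingers":5},{"tx":0,"ty":0,"tz":0,"wx":0,"wy":0,"wz":0,"fingers":5},{"tx":0,"ty":0,"tz":0,"wx":0,"wy":0,"wz":0,"fingers":5}]'

```text
time: 12.65
tool_pos: [477.8, -180.6, 266.8]
ee_rot: [-0.0, 0.209, 0.978, 0.0]
wrist_force: [-0.0, 0.8, -1.4]
finger_gap: 12.0
finger_force: 39.2
```

Emit:
apply_moves --series '[{"tx":0,"ty":0,"tz":0.006,"wx":0,"wy":0,"wz":0,"fingers":5},{"tx":0,"ty":0,"tz":0.006,"wx":0,"wy":0,"wz":0,"fingers":5},{"tx":0,"ty":0,"tz":0.006,"wx":0,"wy":0,"wz":0,"fingers":5},{"tx":0,"ty":0,"tz":0,"wx":0,"wy":0,"wz":0,"fingers":5},{"tx":0,"ty":0,"tz":0,"wx":0,"wy":0,"wz":0,"fingers":5}]'

```text
time: 13.15
tool_pos: [477.7, -180.5, 257.9]
ee_rot: [-0.0, 0.209, 0.978, 0.0]
wrist_force: [-0.1, -0.2, -0.4]
finger_gap: 12.2
finger_force: 39.2
```

Emit:
apply_moves --series '[{"tx":0,"ty":0,"tz":0.004,"wx":0,"wy":0,"wz":0,"fingers":5},{"tx":0,"ty":0,"tz":0.004,"wx":0,"wy":0,"wz":0,"fingers":5},{"tx":0,"ty":0,"tz":0,"wx":0,"wy":0,"wz":0,"fingers":5},{"tx":0,"ty":0,"tz":0,"wx":0,"wy":0,"wz":0,"fingers":5}]'

```text
time: 13.55
tool_pos: [477.7, -180.5, 253.8]
ee_rot: [-0.0, 0.209, 0.978, 0.0]
wrist_force: [-1.5, -0.6, -0.7]
finger_gap: 12.0
finger_force: 39.2
```

Emit:
apply_moves --series '[{"tx":0,"ty":0,"tz":0.0035,"wx":0,"wy":0,"wz":0,"fingers":5},{"tx":0,"ty":0,"tz":0.0035,"wx":0,"wy":0,"wz":0,"fingers":5},{"tx":0,"ty":0,"tz":0,"wx":0,"wy":0,"wz":0,"fingers":5},{"tx":0,"ty":0,"tz":0,"wx":0,"wy":0,"wz":0,"fingers":5}]'

```text
time: 13.95
tool_pos: [477.7, -180.5, 250.3]
ee_rot: [-0.0, 0.209, 0.978, 0.0]
wrist_force: [-0.8, 0.3, -0.9]
finger_gap: 12.2
finger_force: 39.2
```

Emit:
apply_moves --series '[{"tx":0,"ty":0,"tz":0.0035,"wx":0,"wy":0,"wz":0,"fingers":5},{"tx":0,"ty":0,"tz":0.0035,"wx":0,"wy":0,"wz":0,"fingers":5},{"tx":0,"ty":0,"tz":0,"wx":0,"wy":0,"wz":0,"fingers":5},{"tx":0,"ty":0,"tz":0,"wx":0,"wy":0,"wz":0,"fingers":5}]'

```text
time: 14.35
tool_pos: [477.7, -180.5, 246.8]
ee_rot: [-0.0, 0.209, 0.978, 0.0]
wrist_force: [-0.2, -0.0, -1.4]
finger_gap: 12.0
finger_force: 39.2
```

Emit:
apply_moves --series '[{"tx":0,"ty":0,"tz":0.0035,"wx":0,"wy":0,"wz":0,"fingers":5},{"tx":0,"ty":0,"tz":0.0035,"wx":0,"wy":0,"wz":0,"fingers":5},{"tx":0,"ty":0,"tz":0,"wx":0,"wy":0,"wz":0,"fingers":5},{"tx":0,"ty":0,"tz":0,"wx":0,"wy":0,"wz":0,"fingers":5}]'

```text
time: 14.75
tool_pos: [477.8, -180.5, 243.3]
ee_rot: [-0.0, 0.209, 0.978, 0.0]
wrist_force: [-0.0, 0.2, -1.2]
finger_gap: 11.9
finger_force: 39.2
```

No contact at 243, so B must be the deeper one. Its bottom lies at or below TCP 230.

Emit:
apply_moves --series '[{"tx":0,"ty":0,"tz":0.004,"wx":0,"wy":0,"wz":0,"fingers":5},{"tx":0,"ty":0,"tz":0.005,"wx":0,"wy":0,"wz":0,"fingers":5},{"tx":0,"ty":0,"tz":0.005,"wx":0,"wy":0,"wz":0,"fingers":5},{"tx":0,"ty":0,"tz":0.005,"wx":0,"wy":0,"wz":0,"fingers":5},{"tx":0,"ty":0,"tz":0,"wx":0,"wy":0,"wz":0,"fingers":5},{"tx":0,"ty":0,"tz":0,"wx":0,"wy":0,"wz":0,"fingers":5}]'

```text
time: 15.35
tool_pos: [477.7, -180.4, 233.7]
ee_rot: [-0.0, 0.209, 0.978, 0.0]
wrist_force: [-0.3, 0.5, -0.8]
finger_gap: 12.0
finger_force: 39.2
```

Emit:
apply_moves --series '[{"tx":0,"ty":0,"tz":0.004,"wx":0,"wy":0,"wz":0,"fingers":5},{"tx":0,"ty":0,"tz":0.0035,"wx":0,"wy":0,"wz":0,"fingers":5},{"tx":0,"ty":0,"tz":0,"wx":0,"wy":0,"wz":0,"fingers":5},{"tx":0,"ty":0,"tz":0,"wx":0,"wy":0,"wz":0,"fingers":5}]'

```text
time: 15.75
tool_pos: [477.8, -180.5, 230.1]
ee_rot: [-0.0, 0.209, 0.978, 0.0]
wrist_force: [0.6, 0.1, -0.5]
finger_gap: 11.8
finger_force: 39.2
```

Emit:
apply_moves --series '[{"tx":0,"ty":0,"tz":0.0035,"wx":0,"wy":0,"wz":0,"fingers":5},{"tx":0,"ty":0,"tz":0.0035,"wx":0,"wy":0,"wz":0,"fingers":5},{"tx":0,"ty":0,"tz":0,"wx":0,"wy":0,"wz":0,"fingers":5},{"tx":0,"ty":0,"tz":0,"wx":0,"wy":0,"wz":0,"fingers":5}]'

```text
time: 16.15
tool_pos: [477.7, -180.5, 226.5]
ee_rot: [-0.0, 0.209, 0.978, 0.0]
wrist_force: [-0.6, 0.7, -1.6]
finger_gap: 12.5
finger_force: 39.2
```

Emit:
apply_moves --series '[{"tx":0,"ty":0,"tz":0.0035,"wx":0,"wy":0,"wz":0,"fingers":5},{"tx":0,"ty":0,"tz":0.0035,"wx":0,"wy":0,"wz":0,"fingers":5},{"tx":0,"ty":0,"tz":0,"wx":0,"wy":0,"wz":0,"fingers":5},{"tx":0,"ty":0,"tz":0,"wx":0,"wy":0,"wz":0,"fingers":5}]'

```text
time: 16.55
tool_pos: [477.7, -180.5, 223.0]
ee_rot: [-0.0, 0.209, 0.978, 0.0]
wrist_force: [-1.2, -0.6, -0.8]
finger_gap: 12.1
finger_force: 39.2
```

Emit:
apply_moves --series '[{"tx":0,"ty":0,"tz":0.0035,"wx":0,"wy":0,"wz":0,"fingers":5},{"tx":0,"ty":0,"tz":0.0035,"wx":0,"wy":0,"wz":0,"fingers":5},{"tx":0,"ty":0,"tz":0,"wx":0,"wy":0,"wz":0,"fingers":5},{"tx":0,"ty":0,"tz":0,"wx":0,"wy":0,"wz":0,"fingers":5}]'

```text
time: 16.95
tool_pos: [477.7, -180.5, 219.5]
ee_rot: [-0.0, 0.209, 0.978, 0.0]
wrist_force: [-1.4, -0.2, -1.7]
finger_gap: 12.0
finger_force: 39.2
```

Emit:
apply_moves --series '[{"tx":0,"ty":0,"tz":0.0035,"wx":0,"wy":0,"wz":0,"fingers":5},{"tx":0,"ty":0,"tz":0.003,"wx":0,"wy":0,"wz":0,"fingers":5},{"tx":0,"ty":0,"tz":0,"wx":0,"wy":0,"wz":0,"fingers":5},{"tx":0,"ty":0,"tz":0,"wx":0,"wy":0,"wz":0,"fingers":5}]'

```text
time: 17.35
tool_pos: [477.9, -180.6, 216.9]
ee_rot: [0.0, 0.209, 0.978, -0.0]
wrist_force: [-1.6, 0.9, 5.7]
finger_gap: 12.1
finger_force: 39.8
```

Contact in B at about 6 N. Travel is about 73 mm, against about 53 mm in A. I'll hold, ease off and release.

Emit:
apply_moves --series '[{"tx":0,"ty":0,"tz":0,"wx":0,"wy":0,"wz":0,"fingers":5},{"tx":0,"ty":0,"tz":0,"wx":0,"wy":0,"wz":0,"fingers":5},{"tx":0,"ty":0,"tz":0,"wx":0,"wy":0,"wz":0,"fingers":5},{"tx":0,"ty":0,"tz":0,"wx":0,"wy":0,"wz":0,"fingers":5}]'

```text
time: 17.75
tool_pos: [478.0, -180.7, 216.9]
ee_rot: [0.0, 0.209, 0.978, -0.0]
wrist_force: [-1.2, 1.2, 4.9]
finger_gap: 11.8
finger_force: 39.8
```

Emit:
apply_moves --series '[{"tx":0,"ty":0,"tz":-0.003,"wx":0,"wy":0,"wz":0,"fingers":5},{"tx":0,"ty":0,"tz":0,"wx":0,"wy":0,"wz":0,"fingers":5},{"tx":0,"ty":0,"tz":0,"wx":0,"wy":0,"wz":0,"fingers":5}]'

```text
time: 18.05
tool_pos: [477.9, -180.6, 218.0]
ee_rot: [0.0, 0.209, 0.978, -0.0]
wrist_force: [-1.9, 1.0, 4.2]
finger_gap: 11.9
finger_force: 39.5
```

Emit:
apply_moves --series '[{"tx":0,"ty":0,"tz":-0.001,"wx":0,"wy":0,"wz":0,"fingers":5},{"tx":0,"ty":0,"tz":0,"wx":0,"wy":0,"wz":0,"fingers":5},{"tx":0,"ty":0,"tz":0,"wx":0,"wy":0,"wz":0,"fingers":5}]' --newtons 20

```text
time: 18.35
tool_pos: [477.8, -180.5, 218.3]
ee_rot: [-0.0, 0.209, 0.978, 0.0]
wrist_force: [-1.3, 0.3, 1.6]
finger_gap: 11.9
finger_force: 39.4
```

Emit:
apply_moves --series '[{"tx":0,"ty":0,"tz":0,"wx":0,"wy":0,"wz":0,"fingers":17},{"tx":0,"ty":0,"tz":0,"wx":0,"wy":0,"wz":0,"fingers":22},{"tx":0,"ty":0,"tz":0,"wx":0,"wy":0,"wz":0,"fingers":35},{"tx":0,"ty":0,"tz":0,"wx":0,"wy":0,"wz":0,"fingers":50},{"tx":0,"ty":0,"tz":0,"wx":0,"wy":0,"wz":0,"fingers":50},{"tx":0,"ty":0,"tz":0,"wx":0,"wy":0,"wz":0,"fingers":50}]'

```text
time: 18.95
tool_pos: [477.8, -180.5, 218.4]
ee_rot: [0.0, 0.209, 0.978, -0.0]
wrist_force: [-0.2, -0.5, -0.1]
finger_gap: 42.7
finger_force: 0.0
```

Emit:
apply_moves --series '[{"tx":0,"ty":0,"tz":-0.03,"wx":0,"wy":0,"wz":0,"fingers":50},{"tx":0,"ty":0,"tz":-0.06,"wx":0,"wy":0,"wz":0,"fingers":50},{"tx":0,"ty":0,"tz":-0.06,"wx":0,"wy":0,"wz":0,"fingers":50},{"tx":0,"ty":0,"tz":-0.06,"wx":0,"wy":0,"wz":0,"fingers":50},{"tx":0,"ty":0,"tz":-0.03,"wx":0,"wy":0,"wz":0,"fingers":50},{"tx":0,"ty":0,"tz":0,"wx":0,"wy":0,"wz":0,"fingers":50},{"tx":0,"ty":0,"tz":0,"wx":0,"wy":0,"wz":0,"fingers":50}]'

```text
time: 19.65
tool_pos: [477.6, -180.4, 337.9]
ee_rot: [-0.0, 0.209, 0.978, 0.0]
wrist_force: [-0.2, -0.1, -0.7]
finger_gap: 42.5
finger_force: 0.0
```

```bash
python3 - <<'E'
from h import *
s=state();print(s['tool_pos'],s['wrist_force'],s['finger_gap'],s['time'])
im=camera("wrist")
cv2.imwrite("pics/end.png",im[:,:,::-1])
E
```

```text
[ 477.59183084 -180.37626319  337.92057845] [-0.21617869 -0.14517389 -0.70670015] 42.47798442063875 19.65
```

View pics/end.png

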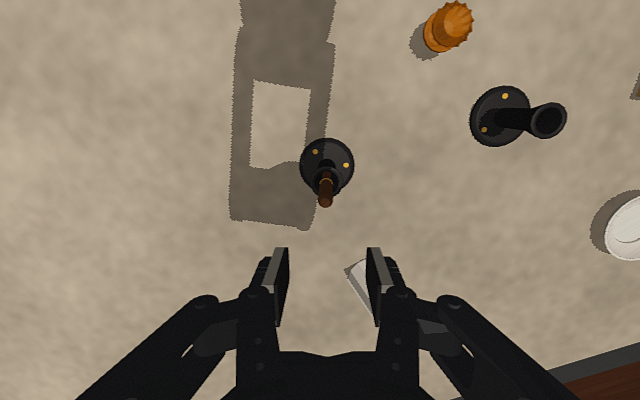

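The pen stands released in the deeper holder at about (326,185), and the gripper is clear of it.

```bash
python3 -c "
from workcell import *
print(job_done())"
```

```text
the job is handed in; nothing more can be done
None
```

I sounded both holders (about 53 mm of travel in the one at y ≈ 60, about 73 mm in the one at y ≈ -180), left the pen standing released in the deeper one, and handed the job in; no verdict came back.

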